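Load the scale and set its overload stop

ROBOT

A 6-joint arm with a two-finger parallel gripper is mounted at the origin on the work surface. World frame = base frame: x ahead of the robot, y to its left, z up, the work surface at z = 0. Lengths are in m, angles in degrees, forces in N, time in s.
With the tool pointing down it reaches from about 0.25 to 0.725 m from the base axis. Payload 9.7 kg.
Tool frame: the origin (TCP) lies midway between the tips of the shut fingers; the grasp point (between the pads) lies bot.hold_point_z behind it (bot.hold_point_z is the distance from the TCP to the grasp point, in m); z points along the fingers, y is the line along which they close (so a half turn about z gives the same grasp; the last joint's range is limited). The gripper opens to 85 mm and grips with 20 to 120 N. Pads are 22 mm wide; open, the fingers measure 114 mm over their backs; the gripper's body (76 mm by 85 mm) begins 54 mm behind the grasp point. The pads swing forward as they close: fully open they stand 13 mm farther back than shut.
Start: joints at [-75.516, 4.979, 10.078, 95.1, 0, 90], TCP at [0.138, -0.533, 0.199] pointing down, gripper open.
Joint ranges: [-179.16, 179.16], [-48.56, 103.87], [-65.8, 70.77], [-126.05, 130.52], [-82.76, 87.17], [-180, 180]. Speed limits (degrees/s): [127.2, 127.2, 147.25, 180, 180, 180].

INTERFACE

Orientations are given as [roll, pitch, yaw] about the fixed x, y, z axes, in that order (R = Rz(yaw) Ry(pitch) Rx(roll)).
In Python, from workcell import bot, camera, camera_model, ticket gives the robot as it stands.
- The arm moves only by the tool send_rows, never from a script. Its argument "targets" is text: rows parted by semicolons, each of 5 numbers parted by spaces: the shift along the tool's x, y, z in mm, then the turn about the tool's z in degrees, then the closure in counts, from 0 (fully open) to 255 (shut). A call has 1 to 20 rows; each row is the pose to reach, as a shift and turn from the pose commanded when the call began, along the tool's axes at that moment; what a row does not reach only later rows make up. A row lasts 1/8 s, in which the tool goes at most 62.5 mm and 10.7 degrees, less where a joint would pass 70% of its speed; a pose out of reach is approached as far as the arm can. A call with a gripper value outside its range is refused whole. The fingers move at their own pace and stop on an object; "newtons" is the grip in N (left out, the last holds). Time passes only in rows, so rows that repeat a pose let the fingers close. It gives the time, the measured TCP pose, the force, the opening and the grip force at its end, in the units of the state.
- bot.get_obs(): the state, without advancing time (a new reading comes with each control period).
- camera(name): name is "scene" or "top" or "wrist"; returns the picture (384x512x3 uint8, blue, green, red); there is no depth.
- camera_model(name): a dict with "K" (3x3 intrinsics, pixels), "dist_coeffs" ([k1, k2, p1, p2, k3] as OpenCV has them; the pictures are not rectified), "pose" (4x4, takes a point from camera to world coordinates); the wrist camera has in their place "T_tool_cam" (4x4, takes a point from camera to tool coordinates, whose origin is the TCP and whose axes are the flange's). Camera axes: x right, y down, z forward; pixel columns grow to the right and rows downward; lengths in m; the calibration is good to about 2 mm. A picture is of the moment at which its call begins: read the wrist's pose just before it. camera_model takes no time and is no camera call.
- ticket.job_done(): hands the job in; it is judged then, once.
The state is a dict: "time": time; "q": joint angles; "qd": joint speeds; "joint_efforts": joint torques, N m; "ee_pos": TCP position; "tcp_rot": TCP orientation; "wrist_force": force on the tool from outside, world axes, zero at the start; "torque": the same for the moment, N m; "opening": finger opening in m; "grasp_force": force on a finger pad.
Only numpy, scipy, OpenCV 4.12 (cv2) and the standard library are available. Lean on these libraries where they do the work, as an engineer would, in place of code of your own. Each camera call takes 0.05 s, during which the arm holds its last target. There are 200 camera calls.

TASK

Finish the test load: lift the slab weight off the blue foam of the weight case and lay it gently, squarely and flush on top of the two-slab pile on the scale's pan, without pushing that pile about. Then screw the orange knurled overload-stop cap down (clockwise seen from above) until it bottoms out, back it off a quarter turn, and finish still gripping the cap there so that it can be locked. Leave the two chrome knob weights and the wrench where they are.

Things in the scene. Friction and masses are not known exactly. Their poses are not given: they have to be found in the camera images.
- scale: fixed bench scale, grey housing 250 x 250 mm, deck 70 mm high; origin on the bench under its centre. Steel pan 170 (x) x 230 (y) mm, top at 100 mm, centred 35 mm along +x. Stop post on the deck, 95 mm along -x (the robot's side), with a flat black index collar 60 mm across, top at 104 mm, four white ticks a quarter turn apart
- stop_cap: orange knurled round cap, 44 mm across, 28 mm tall, already started on the scale's stop post; origin: centre of its underside (104.5 mm above the bench when bottomed out, 0.8 mm higher per rad unscrewed). Its axes stay with the scale's and do not turn; the white line on top points from the centre along the scale's +x at joint 0. Turns at about 0.12 N m, stays where left, cannot come off, bottoms on a hard stop
- overload_stop (a joint): how far the cap is unscrewed, in rad: 0 = bottomed out on the collar, growing anticlockwise seen from above; it starts between 2 and 3.6
- slab_low: lower slab weight of the pile, lying on the pan: dark steel rectangle, 54 mm (x) by 84 mm (y) by 16 mm (z), about 0.5 kg, a bright line round its middle and a small brass plug in its top; origin at the centre of its underside, z up
- slab_mid: second slab weight, the same, lying squarely on slab_low; origin at the centre of its underside (top of the pile 16 mm above it), z up
- slab_top: third slab weight, the same size, lying loose on the blue foam of the case (30 mm above the bench); origin at the centre of its underside, z up
- case: low black weight case, fixed, 240 mm (x) by 250 mm (y), 30 mm high, filled with flush blue foam; origin on the bench under its centre, z up
- weight_big: chrome knob weight, 40 mm across and 56 mm tall, standing on the case; origin at the centre of its underside; not to be disturbed
- weight_small: chrome knob weight, 31 mm across and 44 mm tall, standing on the case; origin at the centre of its underside; not to be disturbed
- wrench: steel wrench about 180 mm long lying on the bench beyond the scale and the case; origin in its handle; not to be disturbed
Things that resemble listed ones, but are neither listed nor needed, are in the scene too. What is shaped like the slab_top but brown is not meant. What is shaped like the slab_low but white is not meant.

How it is judged (in metres and radians):
On the way, in this order (a step that is already met when the one before it is completed fails the run):
1. the third slab lies square on the pile, let go and at rest (horizontal distance between slab_mid and slab_low below 0.007 m and angle between the x axis of slab_mid and the x axis of slab_low, either way round below 0.14 rad and z of slab_mid in the frame of slab_low between 0.013 and 0.019 m and horizontal distance between slab_top and slab_mid below 0.007 m and angle between the x axis of slab_top and the x axis of slab_mid, either way round below 0.14 rad and z of slab_top in the frame of slab_mid between 0.013 and 0.019 m and z of slab_low in the frame of scale between 0.097 and 0.103 m and contact force between the fingers and slab_top below 0.1 N and linear speed of slab_top below 0.02 m/s), for 0.2 s.
2. the cap is screwed down until it bottoms out (value of joint overload_stop below 0.06 rad), for 0.1 s.
At the end, for the whole second after the job is handed in: each slab lies flat within 7 mm and 0.14 rad of the one below, on the pan, released, at rest; the cap, having bottomed out (below 0.06 rad), is still, 1.27 to 1.87 rad unscrewed (a quarter turn, within 0.3 rad), and gripped with over 3 N (all of step 1 and value of joint overload_stop between 1.27 and 1.87 rad and velocity of joint overload_stop between -0.1 and 0.1 rad/s and contact force between the fingers and stop_cap above 3 N); the arm keeps its last pose, push and grip.
It fails at once if the third slab is dropped (falls freely faster than 0.5 m/s) (contact force between the fingers and slab_top below 0.1 N and linear speed of slab_top above 0.5 m/s).
It fails at once if the pile on the pan is pushed more than 20 mm (distance of any of slab_low, slab_mid from where it was at the start of the episode above 0.02 m).
It fails at once if the weight big is moved more than 25 mm or knocked over (distance of weight_big from where it was at the start of the episode above 0.025 m or angle between weight_big's own z axis and vertical above 0.5 rad).
It fails at once if the weight small is moved more than 25 mm or knocked over (distance of weight_small from where it was at the start of the episode above 0.025 m or angle between weight_small's own z axis and vertical above 0.5 rad).
It fails at once if the wrench is moved more than 25 mm (distance of wrench from where it was at the start of the episode above 0.025 m).
It also fails if it takes over 53 s, if anything falls off the work surface, if the arm or the gripper's body presses on something with over 40 N, if the wrist force passes 120 N, or if a joint passes its speed limit or range.

## Working session

There is one attempt and no reset: what is moved stays moved. The work goes in short steps, Python scripts to look and compute and a tool call to move; the robot and the scene stay as the last step left them, time stands still between calls to the robot, and variables do not carry over. Pictures are saved under pics/ and viewed, at most 10 in all, crops included, and the job is handed in when it is done.

Besides the shell and the picture viewer there is one more tool, called after "Emit:" in YAML: its name, and indented under it one key for each argument. send_rows: Moves the arm, as the interface text tells. Its arguments: {"type":"object","properties":{"targets":{"type":"string"},"newtons":{"type":"number"}},"required":["targets"]}

```bash
mkdir -p pics; ls; python3 - <<'E'
from workcell import bot,camera,camera_model
import cv2,numpy as np
o=bot.get_obs();print({k:np.round(v,3).tolist() for k,v in o.items()},bot.hold_point_z)
for n in("scene","top"):
    im=camera(n);cv2.imwrite(f"pics/{n}0.png",im)
    m=camera_model(n);print(n,np.round(m["K"],1).tolist(),np.round(m["pose"],3).tolist(),m["dist_coeffs"])
print(camera_model("wrist"))
E
```

```text
pics
{'time': 0.0, 'q': [-75.517, 5.011, 10.035, 95.099, -0.003, 89.998], 'qd': [-0.001, 0.084, 0.046, -0.031, -0.025, 0.049], 'joint_efforts': [0.003, -52.039, 46.48, 0.017, 0.0, 0.0], 'ee_pos': [0.137, -0.532, 0.199], 'tcp_rot': [-179.925, 0.003, 14.485], 'wrist_force': [0.778, 0.002, 0.123], 'torque': [0.026, -0.026, 0.005], 'grasp_force': 0.0, 'opening': 0.085} 0.0187
scene [[397.7, 0.0, 258.3], [0.0, 397.7, 193.7], [0.0, 0.0, 1.0]] [[0.038, 0.712, -0.701, 1.202], [0.999, -0.018, 0.036, 0.014], [0.013, -0.702, -0.712, 0.734], [0.0, 0.0, 0.0, 1.0]] [0.00891593 0.         0.         0.         0.        ]
top [[364.2, 0.0, 257.0], [0.0, 364.2, 187.5], [0.0, 0.0, 1.0]] [[0.026, -0.992, 0.127, 0.465], [-0.999, -0.029, -0.021, 0.04], [0.024, -0.127, -0.992, 0.891], [0.0, 0.0, 0.0, 1.0]] [-0.06552893  0.          0.          0.          0.        ]
{'K': array([[323.50305473,   0.        , 256.80627083],
       [  0.        , 323.50305473, 191.49180851],
       [  0.        ,   0.        ,   1.        ]]), 'dist_coeffs': array([-0.04196212,  0.        ,  0.        ,  0.        ,  0.        ]), 'T_tool_cam': array([[ 4.89107363e-04, -9.49004586e-01, -3.15261886e-01,
         7.93636116e-02],
       [ 9.99999467e-01,  1.77444332e-04,  1.01728636e-03,
         2.52960145e-04],
       [-9.09467988e-04, -3.15262215e-01,  9.49004167e-01,
        -1.74075927e-01],
       [ 0.00000000e+00,  0.00000000e+00,  0.00000000e+00,
         1.00000000e+00]])}
```

View pics/top0.png

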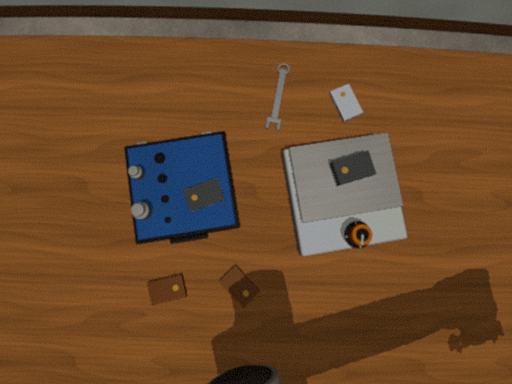

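View pics/scene0.png

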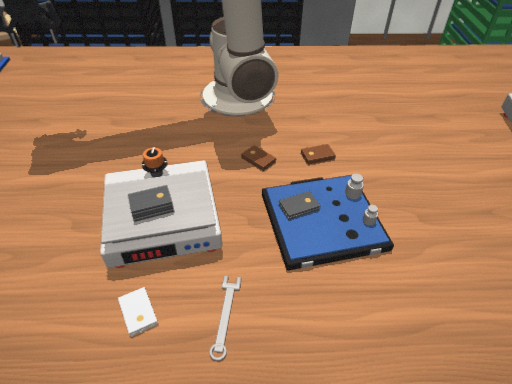

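The top view shows these slab-shaped things: a dark slab on the foam (205,195), the dark pile on the pan (353,168), brown decoys (167,289) and (240,284), and a white decoy (347,102). I choose (205,195) because it is dark steel, has a brass plug and lies on blue foam. The knob weights are at (136,172) and (141,210), and the cap is at (360,235). Next I measure it and check it in a crop.

```bash
cat > h.py <<'E'
from workcell import bot,camera,camera_model
import cv2,numpy as np
from scipy.spatial.transform import Rotation as R
def tool():
    o=bot.get_obs();T=np.eye(4);T[:3,:3]=R.from_euler('xyz',o['tcp_rot'],degrees=True).as_matrix();T[:3,3]=o['ee_pos'];return T
def pose(n,T=None):
    m=camera_model(n);return (m['pose'] if n!='wrist' else T@m['T_tool_cam'])
def w2p(n,P,T=None):
    m=camera_model(n);C=np.linalg.inv(pose(n,T))
    return cv2.projectPoints(np.float64(P).reshape(-1,3),cv2.Rodrigues(C[:3,:3])[0],C[:3,3],m['K'],m['dist_coeffs'])[0].reshape(-1,2)
def p2w(n,px,z,T=None):
    m=camera_model(n);C=pose(n,T)
    u=cv2.undistortPoints(np.float64(px).reshape(-1,1,2),m['K'],m['dist_coeffs']).reshape(-1,2)
    d=np.c_[u,np.ones(len(u))]@C[:3,:3].T
    return C[:3,3]+d*((z-C[2,3])/d[:,2])[:,None]
def rect(pts):  # world xy -> centre, size, yaw of the long side
    (c,(a,b),t)=cv2.minAreaRect(np.float32(pts[:,:2]*1000))
    if a<b:a,b,t=b,a,t+90
    return np.round(c,1),(round(a,1),round(b,1)),round((t+90)%180-90,1)
def slab(im,n,box,z,f,T=None):
    x0,y0,x1,y1=box
    m=np.zeros(im.shape[:2],np.uint8);m[y0:y1,x0:x1]=f(im[y0:y1,x0:x1].astype(int))*255
    m=cv2.morphologyEx(m,cv2.MORPH_CLOSE,np.ones((7,7)))
    c=max(cv2.findContours(m,0,cv2.CHAIN_APPROX_NONE)[0],key=cv2.contourArea)
    return c,rect(p2w(n,c[:,0],z,T))
E
python3 - <<'E'
from h import *
im=cv2.imread('pics/top0.png')
c1,r1=slab(im,'top',(178,170,232,220),.046,lambda i:(i[...,0]-i[...,2]<35))
c2,r2=slab(im,'top',(325,145,382,192),.132,lambda i:i.max(2)<95)
c3,r3=slab(im,'top',(335,210,385,255),.133,lambda i:i[...,2]-i[...,0]>80)
print(r1,r2,r3)
print(p2w('top',[[136,172],[141,210]],.07))
v=im.copy();cv2.drawContours(v,[c1,c2,c3],-1,(0,255,0),1)
cv2.imwrite('pics/c0.png',np.hstack([cv2.resize(v[150:240,120:240],None,fx=3.3,fy=3.3),cv2.resize(v[150:240,300:420],None,fx=3.3,fy=3.3)]))
E
```

```text
(array([553.6, 146.6]), (84.5, 55.6), -68.9) (array([ 612.6, -178. ]), (92.5, 59.4), -71.8) (array([ 459.6, -193. ]), (104.3, 62.3), -89.0)
[[0.59733354 0.29965717 0.07      ]
 [0.51101514 0.28244549 0.07      ]]
```

View pics/c0.png

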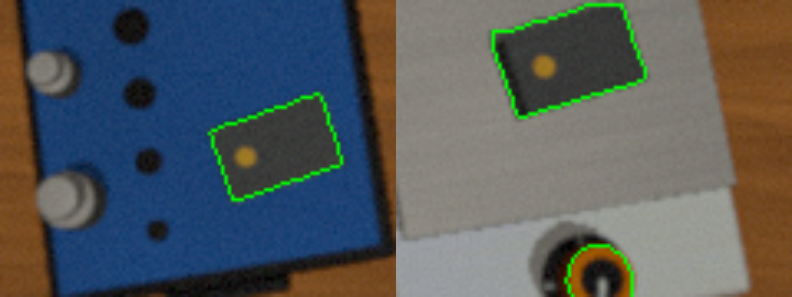

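The crop confirms it: a dark slab with a brass plug, 84.5 x 55.6 mm as measured, centred at (554,147) mm. Its short axis is at 21°. I move above it.

Emit:
send_rows:
  targets: "573 -553 0 -96.6 0;573 -553 0 -96.6 0;573 -553 0 -96.6 0;573 -553 0 -96.6 0;573 -553 0 -96.6 0;573 -553 0 -96.6 0;573 -553 0 -96.6 0;573 -553 0 -96.6 0;573 -553 0 -96.6 0;573 -553 0 -96.6 0;573 -553 0 -96.6 0;573 -553 0 -96.6 0;573 -553 0 -96.6 0;573 -553 0 -96.6 0;573 -553 30 -96.6 0;573 -553 60 -96.6 0;573 -553 60 -96.6 0;573 -553 60 -96.6 0"

```text
time: 2.35
ee_pos: [0.5542, 0.1457, 0.1408]
tcp_rot: [179.9, 0.0, 111.0]
wrist_force: [0.0, -0.5, 0.4]
opening: 0.0855
grasp_force: 0.0
```

```bash
python3 - <<'E'
from h import *
T=tool();im=camera('wrist');cv2.imwrite('pics/w1.png',im);np.save('w1.npy',T);print(np.round(T,3),bot.get_obs()['q'])
E
```

```text
[[-0.359  0.933  0.001  0.554]
 [ 0.933  0.359  0.     0.146]
 [-0.     0.001 -1.     0.141]
 [ 0.     0.     0.     1.   ]] [ 1.47489955e+01  7.24813326e+00  6.08934897e+00  8.87242809e+01
 -1.53942383e-03  8.36918055e+01]
```

View pics/w1.png

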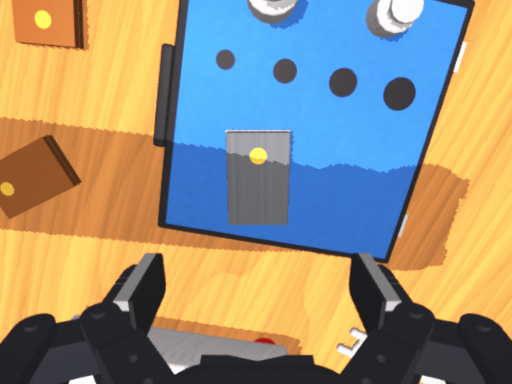

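The wrist view shows the slab square to the image, between columns 227 and 291 and rows 131 and 224. The fingers are at the bottom.

```bash
python3 - <<'E'
from h import *
T=np.load('w1.npy');im=cv2.imread('pics/w1.png')
c,r=slab(im,'wrist',(205,110,315,240),.046,lambda i:(i[...,0]-i[...,2]<60),T)
print(cv2.boundingRect(c),r)
print(p2w('wrist',[[226.5,132],[291,131],[288.5,224],[227.5,224]],.046,T)[:,:2])
print(w2p('wrist',[T[:3,3],T[:3,3]-[0,0,.095]],T))
E
```

```text
(226, 130, 65, 95) (array([552.5, 147.9]), (84.6, 53.4), -68.9)
[[0.51378676 0.17649918]
 [0.56322643 0.19643869]
 [0.59380417 0.11848522]
 [0.54218201 0.09860052]]
[[259.50662242 228.34676035]
 [258.59957057 181.99088371]]
```

Emit:
send_rows:
  targets: "2.5 -0.5 40 0 0;2.5 -0.5 80 0 0;2.5 -0.5 98 0 0;2.5 -0.5 111 0 0;2.5 -0.5 111 0 0;2.5 -0.5 111 0 60;2.5 -0.5 111 0 120;2.5 -0.5 111 0 160;2.5 -0.5 111 0 200;2.5 -0.5 111 0 200;2.5 -0.5 111 0 200"
  newtons: 60

```text
time: 3.78
ee_pos: [0.5527, 0.1483, 0.0284]
tcp_rot: [-180.0, 0.0, 111.1]
wrist_force: [0.8, -0.0, -0.1]
opening: 0.0189
grasp_force: 0.0
```

```bash
python3 - <<'E'
from h import *
T=tool();im=camera('wrist');cv2.imwrite('pics/w2.png',im);o=bot.get_obs();print(T[:3,3],o['opening'],o['grasp_force'],o['wrist_force'])
E
```

```text
[0.55267676 0.14834995 0.02839873] 0.018232851713537872 0.0 [-0.52170849 -1.29957788  0.60032853]
```

View pics/w2.png

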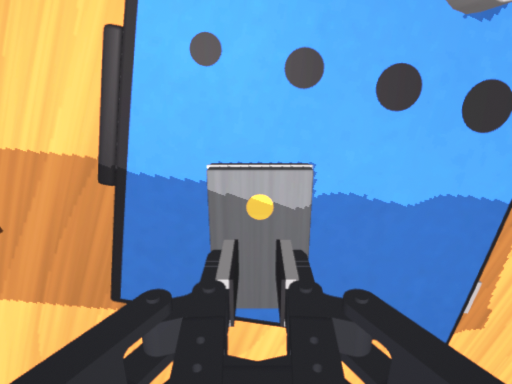

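The fingers closed above the slab without touching it, so the tips sit higher than I assumed. I open and retry about 17 mm lower.

Emit:
send_rows:
  targets: "0 0 0 0 0;0 0 0 0 0;0 0 0 0 0;0 0 5 0 0;0 0 10 0 0;0 0 14 0 0;0 0 17 0 0;0 0 17 0 60;0 0 17 0 100;0 0 17 0 125;0 0 17 0 125;0 0 17 0 125"
  newtons: 60

```text
time: 5.32
ee_pos: [0.5532, 0.1485, 0.0121]
tcp_rot: [179.9, 0.0, 111.1]
wrist_force: [0.8, 0.6, 6.2]
opening: 0.0433
grasp_force: 2.8
```

```bash
python3 - <<'E'
from h import *
T=tool();im=camera('wrist');cv2.imwrite('pics/w3.png',im);o=bot.get_obs();print(T[:3,3],o['opening'],o['grasp_force'],o['wrist_force'])
E
```

```text
[0.55322842 0.14853389 0.01214529] 0.043597150893040844 2.8033441393927205 [-0.03702527  0.25751558  5.48086592]
```

View pics/w3.png

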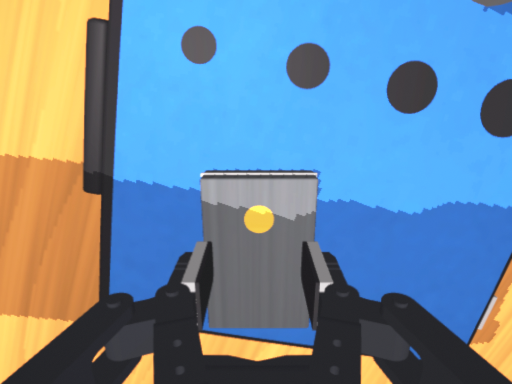

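The fingers came down on the slab's top at opening 43 mm with about 6 N upward. The tips are therefore about 34 mm behind the TCP. I open and go another 13 mm lower.

Emit:
send_rows:
  targets: "0 0 0 0 0;0 0 0 0 0;0 0 0 0 0;0 0 5 0 0;0 0 9 0 0;0 0 13 0 0;0 0 13 0 0;0 0 13 0 60;0 0 13 0 80;0 0 13 0 110;0 0 13 0 125;0 0 13 0 125;0 0 13 0 125"
  newtons: 60

```text
time: 7.0
ee_pos: [0.5531, 0.1485, -0.0008]
tcp_rot: [179.9, 0.0, 111.1]
wrist_force: [-0.9, -0.0, 5.3]
opening: 0.0523
grasp_force: 65.1
```

Emit:
send_rows:
  targets: "0 0 -5 0 125;0 0 -15 0 125;0 0 -40 0 125;0 0 -80 0 125;0 0 -120 0 125;0 0 -160 0 125;0 0 -190 0 125;0 0 -190 0 125"

```text
time: 8.0
ee_pos: [0.5536, 0.1486, 0.1908]
tcp_rot: [179.8, 0.0, 111.1]
wrist_force: [-0.3, 0.3, -5.0]
opening: 0.052
grasp_force: 64.5
```

```bash
python3 - <<'E'
from h import *
T=tool();im=camera('wrist');cv2.imwrite('pics/w4.png',im);np.save('w4.npy',T);o=bot.get_obs();print(np.round(T,4),o['opening'],o['grasp_force'],o['wrist_force'])
for z in (-.01,-.018,-.026): pass
# slab (grey, low saturation) in wrist image: width in px vs row
g=im.astype(int);s=(g.max(2)-g.min(2)<30)&(g.max(2)>50)
for r in range(120,330,15):
    x=np.where(s[r,150:370])[0]; print(r,x.min()+150 if len(x) else None,x.max()+150 if len(x) else None,len(x))
E
```

```text
[[-3.597e-01  9.330e-01  3.800e-03  5.536e-01]
 [ 9.331e-01  3.597e-01  1.000e-03  1.486e-01]
 [-4.000e-04  3.900e-03 -1.000e+00  1.908e-01]
 [ 0.000e+00  0.000e+00  0.000e+00  1.000e+00]] 0.05228069488910601 64.54566836357117 [-0.20964244  0.06722148 -6.24768971]
120 169 185 16
135 167 183 7
150 176 176 1
165 180 180 1
180 173 318 124
195 194 320 127
210 172 319 130
225 196 318 92
240 197 357 96
255 174 333 146
270 164 350 165
285 156 346 151
300 183 330 120
315 185 329 126
```

View pics/w4.png

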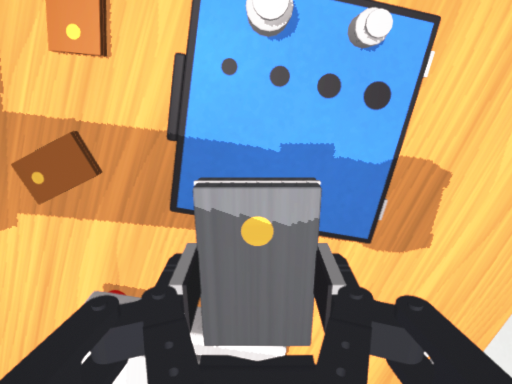

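The slab is held level, with its top edge at row 183 and the brass plug at (258,231). I carry it to a spot from which the wrist camera sees the pile ahead of the held slab.

Emit:
send_rows:
  targets: "-15 -3 0 0 125;-45 -8 0 1 125;-85 -14 0 2 125;-125 -20 0 3 125;-165 -27 0 3 125;-205 -34 0 3 125;-245 -40 0 3 125;-285 -47 0 3 125;-320 -53 0 3 125;-350 -58 0 3 125;-375 -62 0 3 125;-390 -64 0 3 125;-395 -65 0 3 125;-395 -65 0 3 125;-395 -65 0 3 125"

```text
time: 9.93
ee_pos: [0.6341, -0.2428, 0.1886]
tcp_rot: [180.0, -0.0, 108.1]
wrist_force: [0.6, -0.3, -4.7]
opening: 0.0523
grasp_force: 64.5
```

```bash
python3 - <<'E'
from h import *
T=tool();im=camera('wrist');cv2.imwrite('pics/w5.png',im);np.save('w5.npy',T);print(np.round(T,4),bot.get_obs()['opening'])
E
```

```text
[[-3.112e-01  9.503e-01  1.000e-04  6.341e-01]
 [ 9.503e-01  3.112e-01  2.000e-04 -2.428e-01]
 [ 1.000e-04  1.000e-04 -1.000e+00  1.886e-01]
 [ 0.000e+00  0.000e+00  0.000e+00  1.000e+00]] 0.05265513265680505
```

View pics/w5.png

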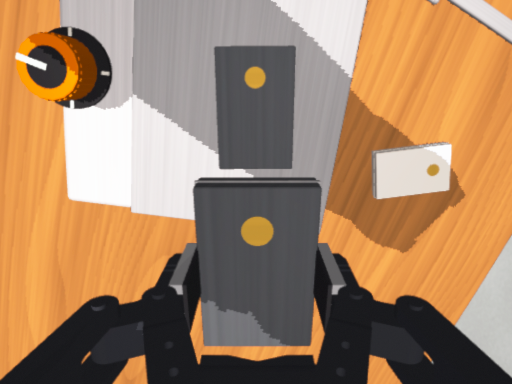

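The pile's top face has corners near (215,46), (295,46), (292,167) and (220,168). The held slab's top face runs from row 186 to row 346. The cap is at (50,66) with its white line pointing to (17,58), and collar ticks show at (69,31), (104,73) and (72,103).

```bash
cat > m.py <<'E'
from h import *
import sys
T=np.load('w5.npy');im=cv2.imread('pics/w5.png').astype(int);g=im.max(2)
def edges_row(r,lo,hi,thr): # cols where dark in range
    x=np.where(g[r,lo:hi]<thr)[0]+lo; return x.min(),x.max()+1
for r in (52,100,110,120,162): print(r,g[r,205:225].tolist(),g[r,284:304].tolist())
print('col255',g[38:56,270].tolist(),g[158:192,270].tolist(),g[338:354,250].tolist())
for r in (190,200,215,235): print(r,g[r,186:206].tolist(),g[r,312:330].tolist())
E
python3 m.py
python3 - <<'E'
from h import *
T=np.load('w5.npy')
p=p2w('wrist',[[215,46],[295,46],[292.5,168],[220,168]],.132,T);print('pile',rect(p),p[:,:2].round(4))
iT=np.linalg.inv(T)
zt=T[2,3]+.0468
q=p2w('wrist',[[194.5,186],[321,186],[311.5,346],[203.5,346]],zt,T)
print('held tool',[ (iT@np.r_[v,1])[:3].round(4) for v in q]); print(rect(q))
c=p2w('wrist',[[50,66]],.135,T);print('cap',c)
t=p2w('wrist',[[69,31],[104,73],[72,103]],.104,T);print('ticks',t)
E
```

```text
52 [166, 169, 166, 164, 162, 162, 165, 165, 153, 116, 81, 81, 82, 82, 82, 84, 86, 88, 87, 85] [85, 85, 86, 86, 86, 88, 88, 86, 85, 86, 86, 114, 159, 161, 159, 160, 161, 162, 162, 163]
100 [165, 163, 166, 168, 167, 166, 167, 165, 163, 163, 146, 107, 82, 81, 81, 82, 84, 86, 87, 87] [87, 88, 86, 88, 88, 88, 87, 87, 85, 89, 147, 162, 162, 163, 163, 162, 162, 162, 164, 162]
110 [164, 165, 167, 167, 166, 165, 164, 163, 164, 163, 159, 127, 89, 82, 82, 82, 82, 85, 86, 86] [87, 87, 86, 86, 87, 87, 87, 85, 86, 96, 148, 163, 163, 162, 162, 161, 163, 163, 162, 160]
120 [164, 166, 166, 166, 166, 165, 163, 163, 164, 163, 160, 141, 103, 82, 81, 82, 81, 83, 86, 86] [87, 86, 86, 86, 87, 88, 86, 84, 85, 118, 153, 162, 162, 162, 163, 164, 163, 161, 160, 160]
162 [242, 240, 238, 238, 239, 239, 239, 239, 240, 242, 242, 241, 238, 200, 122, 86, 82, 82, 84, 85] [84, 84, 84, 85, 87, 85, 84, 91, 146, 163, 161, 161, 162, 163, 162, 163, 162, 160, 161, 161]
col255 [166, 166, 166, 166, 166, 166, 164, 141, 99, 87, 87, 87, 88, 88, 87, 88, 88, 88] [86, 86, 87, 87, 88, 87, 87, 86, 86, 86, 96, 159, 166, 166, 165, 164,
[... 666 characters left out ...]
 238, 243, 244, 244]
235 [225, 229, 233, 236, 237, 236, 233, 228, 223, 188, 119, 79, 78, 79, 78, 78, 79, 78, 81, 82] [85, 85, 83, 82, 82, 85, 155, 233, 243, 241, 239, 239, 241, 242, 241, 241, 239, 236]
pile (array([ 612.1, -183. ]), (83.2, 53.2), -71.5) [[ 0.5736 -0.152 ]
 [ 0.6237 -0.1356]
 [ 0.6505 -0.214 ]
 [ 0.6    -0.2306]]
held tool [array([ 0.0407, -0.0273, -0.0468]), array([ 0.0408,  0.0249, -0.0468]), array([-0.0429,  0.0258, -0.0468]), array([-0.043 , -0.0281, -0.0468])]
(array([ 633.3, -244.2]), (83.7, 53.9), -71.8)
cap [[ 0.47131841 -0.19739937  0.135     ]]
ticks [[ 0.46317217 -0.17271438  0.104     ]
 [ 0.493948   -0.19419756  0.104     ]
 [ 0.47351984 -0.22395982  0.104     ]]
```

Emit:
send_rows:
  targets: "15 0 0 0 125;35 -0.5 0 0 125;55 -1 0 0 125;65 -1 0 0 125;65 -1 0 0 125;65 -1 20 0 125;65 -1 45 0 125;65 -1 65 0 125;65 -1 77 0 125;65 -1 82 0 125;65 -1 84 0 125;65 -1 84 0 125;65 -1 84 0 125"

```text
time: 11.6
ee_pos: [0.6133, -0.1822, 0.1051]
tcp_rot: [180.0, 0.0, 108.1]
wrist_force: [0.5, -0.2, -4.9]
opening: 0.052
grasp_force: 64.4
```

```bash
python3 - <<'E'
from h import *
for n in('top','scene'): cv2.imwrite(f'pics/{n}6.png',camera(n))
a=cv2.imread('pics/top6.png')[120:240,310:430];b=cv2.imread('pics/scene6.png')[130:250,90:210]
cv2.imwrite('pics/c6.png',cv2.resize(np.hstack([a,b]),None,fx=3.3,fy=3.3,interpolation=2))
E
```

```text
(no output)
```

View pics/c6.png

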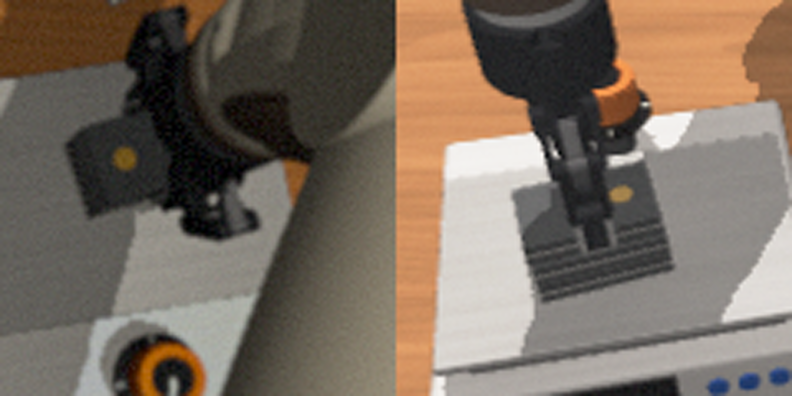

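The slab is square above the pile in both views. I lower it until the weight comes off the wrist.

Emit:
send_rows:
  targets: "0 0 0.5 0 125;0 0 1 0 125;0 0 1.5 0 125;0 0 2 0 125;0 0 2.5 0 125;0 0 2.5 0 125"

```text
time: 12.45
ee_pos: [0.6129, -0.1821, 0.1018]
tcp_rot: [-180.0, -0.0, 108.1]
wrist_force: [-0.6, -0.3, -5.3]
opening: 0.0523
grasp_force: 64.4
```

Emit:
send_rows:
  targets: "0 0 0.4 0 125;0 0 0.8 0 125;0 0 1.1 0 125;0 0 1.4 0 125;0 0 1.4 0 125"

```text
time: 13.08
ee_pos: [0.6131, -0.1821, 0.1012]
tcp_rot: [180.0, 0.0, 108.1]
wrist_force: [-3.3, 1.2, 3.0]
opening: 0.0519
grasp_force: 65.3
```

Contact: the wrist force went from -5 N to +3 N. I release slowly and then rise.

Emit:
send_rows:
  targets: "0 0 0 0 92;0 0 0 0 86;0 0 0 0 78;0 0 0 0 60;0 0 0 0 30;0 0 0 0 0;0 0 0 0 0;0 0 -5 0 0;0 0 -20 0 0;0 0 -50 0 0;-30 0 -85 0 0;-65 0 -85 0 0;-65 0 -85 0 0;-65 0 -85 0 0"
  newtons: 20

```text
time: 14.82
ee_pos: [0.6331, -0.2437, 0.1859]
tcp_rot: [180.0, -0.0, 108.1]
wrist_force: [-0.4, -0.0, -1.2]
opening: 0.0855
grasp_force: 0.0
```

```bash
python3 - <<'E'
from h import *
T=tool();im=camera('wrist');cv2.imwrite('pics/w7.png',im);np.save('w7.npy',T);print(T[:3,3].round(4))
g=im.max(2)
c,r=slab(im,'wrist',(170,0,340,230),.148,lambda i:i.max(2)<125,T)
print(cv2.boundingRect(c),r)
cc=p2w('wrist',[[0,0]],.148,T)
b=camera('scene');cv2.imwrite('pics/scene7.png',b)
v=im.copy();cv2.drawContours(v,[c],-1,(0,255,0),1)
cv2.imwrite('pics/c7.png',np.hstack([cv2.resize(v[:300,:380],None,fx=1.05,fy=1.05),cv2.resize(b[130:245,85:235],(400,315))]))
E
```

```text
[ 0.6331 -0.2437  0.1859]
(213, 43, 89, 134) (array([ 612. , -184.2]), (83.5, 54.0), -72.0)
```

View pics/c7.png

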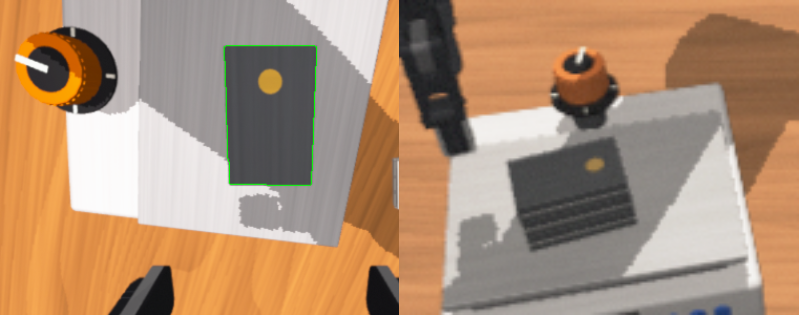

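The third slab lies at (612.0,-184.2), yaw -72.0°. The pile measured (612.1,-183.0), -71.5°, so the slab sits square on it. Now I move above the cap with joint 6 pre-wound.

Emit:
send_rows:
  targets: "94 -141 0 -151 0;94 -141 0 -151 0;94 -141 0 -151 0;94 -141 0 -151 0;94 -141 0 -151 0;94 -141 0 -151 0;94 -141 0 -151 0;94 -141 0 -151 0;94 -141 0 -151 0;94 -141 0 -151 0;94 -141 0 -151 0;94 -141 0 -151 0;94 -141 0 -151 0;94 -141 0 -151 0;94 -141 0 -151 0;94 -141 0 -151 0;94 -141 0 -151 0"

```text
time: 17.05
ee_pos: [0.4699, -0.1981, 0.1856]
tcp_rot: [-180.0, -0.0, -101.0]
wrist_force: [0.6, -0.4, 1.1]
opening: 0.0856
grasp_force: 0.0
```

```bash
cat > cap.py <<'E'
from h import *
T=tool();im=camera('wrist');i=im.astype(int);o=bot.get_obs();print(T[:3,3].round(4),o['tcp_rot'].round(1),o['q'].round(1))
# top face (z~.135): orange; fit outer contour by model: project top circle, brute force
m=((i[...,2]-i[...,0]>110)).astype(np.uint8)
u=w2p('wrist',[[.470,-.198,.135]],T)[0];print('pred px',u.round())
yy,xx=np.mgrid[:384,:512];m[np.hypot(xx-u[0],yy-u[1])>75]=0
n,l,s,ct=cv2.connectedComponentsWithStats(m);k=1+s[1:,4].argmax();c=max(cv2.findContours((l==k).astype(np.uint8),0,cv2.CHAIN_APPROX_NONE)[0],key=cv2.contourArea)
print(s[k])
from scipy.optimize import minimize
a=np.linspace(0,2*np.pi,48)
h=cv2.drawContours(np.zeros((384,512),np.uint8),[c],-1,1,-1)
def sil(p):
    P=[[p[0]+.022*np.cos(t),p[1]+.022*np.sin(t),z] for z in(.107,.135) for t in a]
    q=w2p('wrist',P,T);return cv2.fillConvexPoly(np.zeros((384,512),np.uint8),cv2.convexHull(np.float32(q*16)).astype(int),1,shift=4)
best=min(((np.sum(sil((x,y))!=h),x,y) for x in np.arange(.462,.480,.001) for y in np.arange(-.207,-.190,.001)))
print('cap',best,h.sum())
# white line
x,y=best[1:];r=range(384)
P=p2w('wrist',np.c_[xx.ravel(),yy.ravel()],.135,T);d=P[:,:2]-[x,y];rad=np.hypot(*d.T)
w=(im.reshape(-1,3).min(1)>170)&(rad<.019);v=d[w].mean(0);print('line px',w.sum(),'angle',np.degrees(np.arctan2(v[1],v[0])).round(1))
P4=p2w('wrist',np.c_[xx.ravel(),yy.ravel()],.104,T);d=P4[:,:2]-[x,y];rad=np.hypot(*d.T)
w=(im.reshape(-1,3).min(1)>150)&(rad>.0245)&(rad<.029);an=np.degrees(np.arctan2(d[w,1],d[w,0])).astype(int)//5*5
print('ticks',dict(zip(*[q.tolist() for q in np.unique(an,return_counts=True)])))
cv2.imwrite('pics/cap_%d.png'%(o['time']*100),im)
E
python3 cap.py
```

```text
[ 0.4699 -0.1981  0.1856] [-180.   -0. -101.] [ -22.9   -0.8    2.6   93.4   -0.  -101.9]
pred px [255. 201.]
[ 227  165   61   61 1614]
cap (np.int64(1543), np.float64(0.46900000000000003), np.float64(-0.19799999999999998)) 1615
line px 3 angle -166.8
ticks {-170: 14, -165: 3, -85: 8, -80: 10, 145: 1}
```

```bash
cat > cap2.py <<'E'
from h import *
import sys
from itertools import product
T=tool();im=cv2.imread(sys.argv[1]);z0=float(sys.argv[2]);i=im.astype(int)
print(np.bincount((cv2.cvtColor(im,cv2.COLOR_BGR2HSV)[165:226,227:288,0]//5).ravel()))
m=((i[...,2]-i[...,0]>45)&(i[...,2]>70)).astype(np.uint8);m[:, :200]=0;m[:,315:]=0;m[:140]=0;m[250:]=0
n,l,s,_=cv2.connectedComponentsWithStats(m);k=1+s[1:,4].argmax();print(s[k])
h=cv2.convexHull(np.argwhere(l==k)[:,::-1]);H=cv2.fillConvexPoly(np.zeros((384,512),np.uint8),h,1)
a=np.linspace(0,2*np.pi,48)
def sil(x,y):
    q=w2p('wrist',[[x+.022*np.cos(t),y+.022*np.sin(t),z] for z in(z0,z0+.028) for t in a],T)
    return cv2.fillConvexPoly(np.zeros((384,512),np.uint8),cv2.convexHull(np.float32(q)).astype(np.int32),1)
b=min((int((sil(x,y)!=H).sum()),x,y) for x,y in product(np.arange(.460,.480,.001),np.arange(-.21,-.188,.001)))
print('cap',b,H.sum())
# mean-ray profile at z top: brightness by angle at r 12-19mm
yy,xx=np.mgrid[:384,:512];x,y=b[1:]
d=p2w('wrist',np.c_[xx.ravel(),yy.ravel()],z0+.028,T)[:,:2]-[x,y];r=np.hypot(*d.T);an=np.degrees(np.arctan2(d[:,1],d[:,0]))
for lo in range(-180,180,10):
    w=(r>.006)&(r<.018)&(an>=lo)&(an<lo+10);print(lo,im.reshape(-1,3)[w][:,0].mean().round(),end='; ')
d=p2w('wrist',np.c_[xx.ravel(),yy.ravel()],.104,T)[:,:2]-[x,y];r=np.hypot(*d.T);an=np.degrees(np.arctan2(d[:,1],d[:,0]))
w=(im.reshape(-1,3).min(1)>130)&(r>.022)&(r<.0285)
q=cv2.connectedComponentsWithStats(w.reshape(384,512).astype(np.uint8))
for st,ce in zip(q[2][1:],q[3][1:]):
    if st[4]>4:
        p=p2w('wrist',[ce],.104,T)[0];print('\ntick',st[4],ce.round(),p[:2].round(4))
E
python3 cap2.py pics/cap_1705.png .107; ls pics
```

```text
c0.png
c6.png
c7.png
cap_1710.png
scene0.png
scene6.png
scene7.png
top0.png
top6.png
w1.png
w2.png
w3.png
w4.png
w5.png
w7.png[ WARN:0@0.010] global loadsave.cpp:275 findDecoder imread_('pics/cap_1705.png'): can't open/read file: check file path/integrity
Traceback (most recent call last):
  File "cap2.py", line 4, in <module>
    T=tool();im=cv2.imread(sys.argv[1]);z0=float(sys.argv[2]);i=im.astype(int)
                                                                ^^^^^^^^^
AttributeError: 'NoneType' object has no attribute 'astype'
```

```bash
python3 cap2.py pics/cap_1710.png .107
```

```text
[ 313  206 1278  881    4    1   11    2   10    0    0    0    0    0
    0    0    0    0    1    0    0    3    0    0   81    0   22  152
   94    0  351    9  105  112   55   30]
[ 226  163   62   64 2003]
cap (97, np.float64(0.468), np.float64(-0.19899999999999998)) 3117
-180 83.0; -170 21.0; -160 17.0; -150 19.0; -140 19.0; -130 19.0; -120 20.0; -110 19.0; -100 22.0; -90 20.0; -80 20.0; -70 19.0; -60 19.0; -50 15.0; -40 14.0; -30 14.0; -20 12.0; -10 17.0; 0 14.0; 10 14.0; 20 14.0; 30 13.0; 40 14.0; 50 14.0; 60 13.0; 70 13.0; 80 13.0; 90 13.0; 100 12.0; 110 13.0; 120 12.0; 130 12.0; 140 13.0; 150 19.0; 160 85.0; 170 156.0; 
tick 25 [245. 159.] [ 0.4734 -0.2243]

tick 24 [286. 176.] [ 0.4428 -0.2037]

tick 16 [283. 197.] [ 0.4487 -0.1861]
```

The cap is at (468,-199) mm with its line at about 174°. The scale's yaw is about 11° from the ticks, so the joint stands at about 163° (2.85 rad). I descend and grip.

Emit:
send_rows:
  targets: "1 1.5 40 0 0;1 1.5 75 0 0;1 1.5 95 0 0;1 1.5 104 0 0;1 1.5 107 0 0;1 1.5 107 0 0;1 1.5 107 0 60;1 1.5 107 0 100;1 1.5 107 0 130;1 1.5 107 0 150;1 1.5 107 0 150;1 1.5 107 0 150"
  newtons: 40

```text
time: 18.6
ee_pos: [0.4697, -0.1993, 0.0796]
tcp_rot: [-179.8, -0.0, -100.9]
wrist_force: [5.7, -1.2, 4.1]
opening: 0.0428
grasp_force: 40.2
```

Emit:
send_rows:
  targets: "0 -1.5 0.1 10 150;0 -1.5 0.3 20 150;0 -1.5 0.4 30 150;0 -1.5 0.5 40 150;0 -1.5 0.7 50 150;0 -1.5 0.8 60 150;0 -1.5 1 70 150;0 -1.5 1.1 80 150;0 -1.5 1.2 90 150;0 -1.5 1.4 100 150;0 -1.5 1.5 110 150;0 -1.5 1.6 120 150;0 -1.5 1.8 130 150;0 -1.5 1.9 140 150;0 -1.5 2 148 150;0 -1.5 2.2 155 150;0 -1.5 2.2 155 150"

```text
time: 20.72
ee_pos: [0.4698, -0.1966, 0.0772]
tcp_rot: [179.9, -0.3, 104.1]
wrist_force: [-1.1, 15.9, 9.4]
opening: 0.0427
grasp_force: 40.8
```

```bash
python3 -c "
from h import *
o=bot.get_obs();print(o['torque'],o['joint_efforts'].round(2),o['q'].round(1))"
```

```text
[ 3.18453485  0.14606106 -0.10416872] [ -6.99 -40.76  45.09  -3.05  -3.89   0.65] [-22.9  -1.2  -9.7  81.5   0.3  53. ]
```

Emit:
send_rows:
  targets: "1.5 0 0 3 150;2.5 0 0 6 150;2.5 0 0 9 150;2.5 0 0 12 150;2.5 0 0 12 150"

```text
time: 21.35
ee_pos: [0.4701, -0.1964, 0.0772]
tcp_rot: [179.9, -0.0, 92.1]
wrist_force: [2.4, 3.7, 5.9]
opening: 0.0427
grasp_force: 40.4
```

```bash
python3 -c "
from h import *
o=bot.get_obs();print(o['torque'],o['joint_efforts'].round(2),o['q'].round(1))"
```

```text
[ 0.6730644  -0.7619837   0.48627061] [ -2.87 -42.47  43.22   0.74  -1.29   0.92] [-22.7  -1.3  -9.9  81.3   0.1  65.1]
```

Emit:
send_rows:
  targets: "0 0 0 3 150;0 0 0 6 150;0 0 0 8 150;0 0 0 8 150"

```text
time: 21.85
ee_pos: [0.4702, -0.1962, 0.077]
tcp_rot: [179.9, -0.1, 84.1]
wrist_force: [5.2, 4.1, 5.5]
opening: 0.0427
grasp_force: 40.7
```

```bash
python3 -c "
from h import *
o=bot.get_obs();print(o['torque'],o['joint_efforts'].round(2),o['q'].round(1))"
```

```text
[ 0.79558923 -1.24742074 -0.01521226] [ -3.35 -42.36  42.23   1.62  -1.71   0.2 ] [-22.7  -1.3  -9.9  81.3   0.1  73.2]
```

```bash
cat > line.py <<'E'
from h import *
T=tool();im=camera('wrist');c=T[:3,3].copy();c[2]=.1325+.0012*0
u=w2p('wrist',[c],T)[0];print('centre px',u.round())
yy,xx=np.mgrid[:384,:512];g=im.min(2).ravel()
d=p2w('wrist',np.c_[xx.ravel(),yy.ravel()],.1325,T)[:,:2]-c[:2];r=np.hypot(*d.T);an=np.degrees(np.arctan2(d[:,1],d[:,0]))
for lo in range(-180,180,10):
    w=(r>.008)&(r<.019)&(an>=lo)&(an<lo+10);print(lo,g[w].mean().round(),g[w].max(),end='; ')
cv2.imwrite('pics/line_%d.png'%(bot.get_obs()['time']*100),im)
w=(g>60)&(r<.021);print('\nangles of bright px',np.percentile(an[w],[10,50,90]) if w.any() else None,w.sum(),xx.ravel()[w].mean(),yy.ravel()[w].mean())
m=w.reshape(384,512)
for R in range(int(u[1])-40,int(u[1])+40,5): print(R,im[R,int(u[0])-40:int(u[0])+41:4].min(1).tolist())
E
python3 line.py
```

```text
centre px [260. 281.]
-180 16.0 30; -170 17.0 29; -160 18.0 28; -150 18.0 29; -140 19.0 29; -130 19.0 28; -120 19.0 29; -110 18.0 28; -100 19.0 29; -90 17.0 28; -80 16.0 28; -70 15.0 28; -60 14.0 29; -50 12.0 29; -40 11.0 29; -30 13.0 117; -20 35.0 188; -10 133.0 189; 0 179.0 189; 10 30.0 135; 20 6.0 29; 30 6.0 30; 40 6.0 29; 50 6.0 29; 60 6.0 29; 70 6.0 30; 80 6.0 29; 90 7.0 29; 100 7.0 29; 110 8.0 28; 120 9.0 29; 130 10.0 29; 140 11.0 28; 150 12.0 28; 160 13.0 29; 170 14.0 29; 
angles of bright px [-79.96553327  -3.84955342   9.22917205] 520 281.21923076923076 281.125
241 [0, 0, 1, 0, 0, 0, 0, 0, 0, 0, 0, 0, 0, 0, 0, 0, 0, 0, 0, 0, 38]
246 [0, 0, 0, 0, 0, 0, 0, 0, 0, 0, 0, 0, 0, 0, 0, 0, 0, 0, 0, 0, 2]
251 [0, 0, 0, 0, 0, 0, 0, 0, 0, 0, 0, 0, 0, 0, 0, 0, 0, 0, 0, 0, 0]
256 [0, 0, 0, 0, 0, 0, 0, 0, 0, 0, 0, 0, 0, 0, 0, 0, 0, 0, 0, 0, 0]
261 [0, 0, 0, 0, 0, 0, 27, 26, 27, 28, 28, 28, 29, 22, 0, 0, 0, 0, 0, 0, 0]
266 [0, 0, 0, 0, 28, 28, 27, 28, 26, 27, 27, 27, 27, 27, 28, 20, 0, 0, 0, 0, 0]
271 [0, 0, 0, 26, 27, 27, 27, 26, 26, 27, 28, 27, 27, 27, 27, 27, 26, 0, 0, 35, 97]
276 [0, 0, 27, 27, 28, 27, 25, 27, 26, 26, 27, 27, 28, 28, 31, 64, 136, 184, 188, 188, 188]
281 [0, 0, 26, 28, 27, 27, 28, 27, 28, 30, 60, 130, 182, 188, 188, 188, 188, 188, 185, 151, 57]
286 [0, 0, 27, 28, 26, 27, 27, 27, 28, 70, 188, 188, 188, 185, 156, 73, 31, 27, 0, 0, 0]
291 [0, 0, 27, 26, 26, 26, 28, 28, 27, 26, 80, 34, 27, 27, 27, 28, 27, 27, 0, 0, 0]
296 [0, 0, 25, 24, 26, 27, 25, 26, 25, 26, 27, 27, 27, 27, 26, 26, 27, 0, 0, 0, 0]
301 [0, 0, 0, 27, 26, 25, 26, 26, 26, 28, 27, 28, 27, 27, 27, 26, 2, 0, 0, 0, 0]
306 [0, 0, 0, 0, 22, 26, 24, 25, 25, 26, 25, 26, 24, 27, 26, 0, 0, 0, 0, 0, 250]
311 [0, 0, 0, 0, 0, 0, 0, 29, 26, 25, 26, 27, 23, 0, 0, 0, 0, 0, 49, 251, 251]
316 [76, 76, 0, 0, 0, 0, 0, 0, 0, 0, 0, 0, 0, 0, 0, 0, 0, 167, 251, 252, 250]
```

```bash
cat > la.py <<'E'
from h import *
import glob,os
f=max(glob.glob('pics/line_*.png'),key=os.path.getmtime);T=tool();im=cv2.imread(f)
m=(im.min(2)>110).astype(np.uint8);m[:255]=0;m[303:]=0;m[:,:225]=0;m[:,305:]=0
n,l,s,_=cv2.connectedComponentsWithStats(m);k=1+s[1:,4].argmax();p=np.argwhere(l==k)[:,::-1]
w=p2w('wrist',p,.1328,T)[:,:2];v=cv2.fitLine(np.float32(w),2,0,1e-4,1e-4).ravel()
print(s[k],'line angle',np.degrees(np.arctan2(v[1],v[0])),'from',w[p[:,0].argmin()],'to',w[p[:,0].argmax()])
E
python3 la.py
```

```text
[256 271  49  20 429] line angle 11.218339 from [ 0.46835101 -0.19707813] to [ 0.4890784  -0.19380449]
```

The line is at 11.2°, in line with the scale's x axis (about 11°). The tool has turned 185° since gripping, but the line only about 163°. I push once more to confirm it is on the stop.

Emit:
send_rows:
  targets: "0 0 0 4 150;0 0 0 8 150;0 0 0 8 150"

```text
time: 22.28
ee_pos: [0.4704, -0.1961, 0.0768]
tcp_rot: [179.9, -0.1, 76.1]
wrist_force: [8.4, 4.7, 4.5]
opening: 0.0426
grasp_force: 40.9
```

```bash
python3 line.py >/dev/null; python3 la.py;python3 -c "
from h import *
o=bot.get_obs();print(o['torque'],o['joint_efforts'].round(2),o['q'].round(1),o['tcp_rot'])"
```

```text
[256 266  48  26 443] line angle 11.518384 from [ 0.46857527 -0.19683361] to [ 0.4893945 -0.1949522]
[ 0.87585137 -1.59330541 -0.09798708] [-3.490e+00 -4.335e+01  4.252e+01  2.250e+00 -1.940e+00  1.000e-02] [-22.7  -1.3  -9.9  81.3   0.1  81.2] [ 1.79862090e+02 -1.24693704e-01  7.60929660e+01]
```

The line stayed at 11.5° while the tool turned 8° further, so the cap has bottomed out. Now I back off a quarter turn.

Emit:
send_rows:
  targets: "0 0 -0.1 -8 150;0 0 -0.3 -18 150;0 0 -0.4 -28 150;0 0 -0.5 -38 150;0 0 -0.7 -48 150;0 0 -0.8 -58 150;0 0 -0.9 -68 150;0 0 -1.1 -78 150;0 0 -1.2 -86 150;0 0 -1.3 -90 150;0 0 -1.3 -90 150"

```text
time: 23.7
ee_pos: [0.4683, -0.1974, 0.078]
tcp_rot: [-179.9, -0.1, 166.1]
wrist_force: [-2.9, -2.4, 6.1]
opening: 0.0428
grasp_force: 41.1
```

```bash
python3 line.py >/dev/null; sed -i 's/\.1328/.134/' la.py; python3 la.py
```

```text
[255 266  49  26 425] line angle -78.5616 from [ 0.46662548 -0.198723  ] to [ 0.46575299 -0.17770941]
```

The line now points at 101.4°, so the cap is 90° from the stop and still gripped at 41 N. I hand it in.

```bash
python3 - <<'E'
from workcell import bot,ticket
o=bot.get_obs();print(o['qd'].round(2),o['grasp_force'])
print(ticket.job_done())
E
```

```text
[-0.04 -0.07  0.01 -0.1   0.05  0.28] 41.14727854728699
the job is handed in; nothing more can be done
None
```

The job is handed in after about 24 s of robot time, but I got no verdict back: the third slab measured square on the pile (about 1 mm, 0.5°), and the cap was bottomed out, backed off 90° and still gripped at 41 N.

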